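# Pick the split retaining ring out of a microscope filter cell

## Task

Take the flat-tipped pick from the rubber mat, push its tip through the notch in the wall of the larger filter cell, under the end of the split retaining ring, and lift that end out of its seat until it stands at least 20 mm above the cell's rim. The ring stays up by itself: draw the pick out, leaving the ring raised, and lay the pick back down on the mat. Only the pick may touch the ring, not the gripper.

Things in the scene. Friction and masses are not known exactly. Their poses are not given: they have to be found in the camera images.
- ring (a joint): Split steel ring (flat C, 73 mm outside, 4 mm thick, an ear each side of its split) of the larger, 100 mm wide filter cell. Hinged stiffly on the side opposite the notch, 67.5 mm from ring_end, it stays at any angle it is left at. Rad: 0 seated, to 1.2 with the ears up (0.45 lifts ring_end 29 mm); takes 1 to 2 N. The smaller cell (76 mm, whole ring, no notch) is not worked on.
- ring_end (a point): On the UNDERSIDE of the ear over the notch, 30 mm from the fixed black cell's axis; moves with the ring. Seated: 34 mm above the bench, x level, out through the notch, z up. Wall 96 mm outside diameter, rim 40 mm above the bench. Notch 24 mm wide, open on top, floor at 20 mm: a free gap 14 mm high under the ear, 40 mm on inward. The ear reaches 11 mm inward, the ring 6 mm outward.
- pick_grip (a point): Centre (half-way up) of the handle of the loose pick lying on the mat: a plain metal bar 100 mm long (x), 18 wide (y), 22 high (z, up). x points to the tip: a thin steel shank leaves the handle at mid height and ends in a flat blade 35 mm long, 8 wide, 4 thick, its end 130 mm from this point at the same height. 80 g, balances near this point. The round-handled screwdriver is another tool.
- mat_top (a point): Centre of the top face of the flat fixed black rubber mat on the bench, 200 mm (x) by 280 mm (y), 3 mm thick; z up. The pick is to lie on it with its handle's centre over the mat.
There are look-alikes about, which are no part of the job. What is shaped like the part that bears pick_grip but blue, purple or yellow is not meant.

How it is judged:
On the way:
1. the ring's end is lifted out of its seat by the pick (value of joint ring above 0.3 rad and contact force between pick and ring above 0.2 N), for 0.1 s.
At the end, for the whole second after the job is handed in: The ring stands raised by more than 0.3 rad (its ear about 14 mm or more above the rim) and free of the pick; the pick lies still on the mat, its handle's centre over the mat (within 105 mm in x and 145 mm in y of the mat's centre) and less than 20 mm above its face (value of joint ring above 0.3 rad and x of pick_grip in the frame of mat_top between -0.105 and 0.105 m and y of pick_grip in the frame of mat_top between -0.145 and 0.145 m and z of pick_grip in the frame of mat_top below 0.02 m and linear speed of pick below 0.02 m/s and contact force between pick and ring below 0.05 N); the robot touches nothing.
It fails at once if the gripper's fingers press on the ring (contact force between the fingers and ring above 1 N).
It also fails if it takes over 45 s, if anything falls off the work surface, if the arm or the gripper's body presses on something with over 40 N, if the wrist force passes 120 N, or if a joint passes its speed limit or range.

## Robot

A 6-joint arm with a two-finger parallel gripper is mounted at the origin on the work surface. World frame = base frame: x ahead of the robot, y to its left, z up, the work surface at z = 0. Lengths are in m, angles in rad, forces in N, time in s.
With the tool pointing down it reaches from about 0.3 to 0.775 m from the base axis. Payload 14.6 kg.
Tool frame: the origin (TCP) lies midway between the tips of the shut fingers; the grasp point (between the pads) lies 19 mm behind it (ctrl.tcp_to_grasp is the z of the grasp point in the tool frame, in m); z points along the fingers, y is the line along which they close (so a half turn about z gives the same grasp; the last joint's range is limited). The gripper opens to 94 mm and grips with 3 to 60 N. Pads are 16 mm wide; open, the fingers measure 119 mm over their backs; the gripper's body (75 mm by 177 mm) begins 78 mm behind the grasp point.
Start: joints at [1.238, 0.3, 1.521, -0, 1.321, -0.067], TCP at [0.144, 0.531, 0.205] pointing down, gripper open.
Joint ranges: [-3.03, 3.03], [-0.79, 2.21], [0.23, 2.52], [-1.04, 4.18], [0, 3.07], [-2.55, 2.55]. Speed limits (rad/s): [2.22, 2.22, 2.57, 3.14, 3.14, 3.14].

## Interface

Orientations are given as [roll, pitch, yaw] about the fixed x, y, z axes, in that order (R = Rz(yaw) Ry(pitch) Rx(roll)).
In Python, from station import monitor, camera, ctrl gives the robot as it stands.
- The arm moves only by the tool apply_moves, never from a script. Its argument "plan" is one flat list of numbers, 4 for each row, row after row: the shift along the tool's x, y, z in mm, then the turn about the tool's z in rad. In form: [dx, dy, dz, spin, dx, dy, dz, spin, ...]. A call has 1 to 20 rows; each row shifts and turns the commanded pose from where the row before left it, along the tool's axes as they then stand; what a row does not reach is not made up. A row lasts 1/10 s, in which the tool goes at most 50 mm and 8.59 degrees, less where a joint would pass 70% of its speed; a pose out of reach is approached as far as the arm can. A call is refused whole if a number of a shift passes 50 or a number of a turn 0.15, either way. A call with a gripper value outside its range is refused whole. "hand" is the gripper command: -1 is shut, 1 is fully open, values between are in proportion, set as the call begins (left out, the last holds). The fingers move at their own pace and stop on an object; "squeeze" is the grip in N (left out, the last holds). Time passes only in rows, so rows that do not move let the fingers close. It gives the time, the measured TCP pose, the force, the opening and the grip force at its end, in the units of the state.
- monitor.get_obs(): the state, without advancing time (a new reading comes with each control period).
- camera(name): name is "scene" or "top"; returns a dict with "image" (400x640x3 uint8, red, green, blue), "range_z" (400x640 float32, m along the optical axis (not along the pixel's ray), 0 where there is no reading), "mtx" (3x3 intrinsics, pixels), "rvec" (rotation vector, rad) and "tvec" (3), from world to camera coordinates, as OpenCV has them. Camera axes: x right, y down, z forward; pixel columns grow to the right and rows downward; lengths in m; the calibration is good to about 2 mm. A picture is of the moment at which its call begins.
- ctrl.hand_in(): hands the job in; it is judged then, once.
The state is a dict: "time_s": time; "qpos": joint angles; "joint_vel": joint speeds; "tau": joint torques, N m; "ee_pos": TCP position; "eef_rot": TCP orientation; "force": force on the tool from outside, world axes, zero at the start; "moment": the same for the moment, N m; "grip_width": finger opening in m; "grip_force": force on a finger pad.
Only numpy, scipy, OpenCV 4.12 (cv2) and the standard library are available. Lean on these libraries where they do the work, as an engineer would, in place of code of your own. Each camera call takes 0.05 s, during which the arm holds its last target. There are 200 camera calls.

## Working session

There is one attempt and no reset: what is moved stays moved. The work goes in short steps, Python scripts to look and compute and a tool call to move; the robot and the scene stay as the last step left them, time stands still between calls to the robot, and variables do not carry over. Pictures are saved under pics/ and viewed, at most 10 in all, crops included, and the job is handed in when it is done.

Besides the shell and the picture viewer there is one more tool, called after "Request:" as name(argument=value, ...), one argument or row to a line, values as JSON. apply_moves: Moves the arm, as the interface text tells. Its arguments: {"type":"object","properties":{"plan":{"type":"array","items":{"type":"number"}},"hand":{"type":"number"},"squeeze":{"type":"number"}},"required":["plan"]}

```bash
mkdir -p pics
cat > h.py <<'E'
import numpy as np,cv2
from station import monitor,camera,ctrl
def pts(c):
    d=c["range_z"];K=c["mtx"];v,u=np.mgrid[:d.shape[0],:d.shape[1]]
    R=cv2.Rodrigues(np.array(c["rvec"],float))[0];t=np.array(c["tvec"],float).ravel()
    P=np.stack([(u-K[0][2])/K[0][0]*d,(v-K[1][2])/K[1][1]*d,d],-1)
    return (P-t)@R
E
python3 - <<'E'
from h import *
for n in("top","scene"):
    c=camera(n);np.savez("%s0.npz"%n,**c)
    cv2.imwrite("pics/%s0.png"%n,c["image"][:,:,::-1])
    P=pts(c);print(n,P[::100,::160].round(2).tolist())
print(monitor.get_obs(),ctrl.tcp_to_grasp)
E
```

```text
top [[[1.48, 1.54, -0.75], [1.49, 0.82, -0.75], [1.5, 0.08, -0.75], [1.51, -0.67, -0.75]], [[0.78, 0.9, 0.0], [0.79, 0.5, 0.0], [0.79, 0.1, 0.0], [0.79, -0.31, -0.0]], [[0.53, 0.89, -0.0], [0.53, 0.49, 0.0], [0.53, 0.1, 0.0], [0.53, -0.31, 0.0]], [[0.3, 0.82, 0.06], [0.29, 0.49, -0.0], [0.29, 0.1, -0.0], [0.28, -0.3, 0.0]]]
scene [[[-0.32, -2.22, 0.19], [-1.37, -2.03, -0.01], [-0.37, -0.32, 0.33], [0.16, 0.39, 0.5]], [[-0.12, -2.22, -0.32], [0.09, -0.83, -0.01], [-0.17, -0.22, -0.01], [-0.41, 0.36, -0.0]], [[0.93, -0.66, 0.06], [0.68, -0.34, -0.0], [0.49, 0.08, -0.0], [0.31, 0.49, -0.0]], [[0.74, -1.33, -0.75], [1.0, -0.08, -0.0], [0.85, 0.24, -0.0], [0.71, 0.56, -0.0]]]
{'time_s': 0.1, 'qpos': array([ 1.23837970e+00,  3.00411900e-01,  1.52153245e+00,  3.39514673e-05,
        1.32069024e+00, -6.65785718e-02]), 'joint_vel': array([ 0.00165608,  0.00062934, -0.00335873, -0.00038466, -0.00312133,
        0.00083624]), 'tau': array([ 2.78650259e-03, -5.32647836e+01, -3.53275251e+01,  7.09940423e-02,
        2.36491696e-02, -9.60159286e-05]), 'ee_pos': array([0.14439972, 0.53045866, 0.20493937]), 'eef_rot': array([-3.14055521e+00, -1.02133036e-04,  2.87574613e+00]), 'force': array([-0.1070095 , -0.46610203,  0.40254141]), 'moment': array([ 0.02923452, -0.02668514, -0.00488864]), 'grip_force': 0.0, 'grip_width': 0.09412353567517848} -0.0188
```

View pics/top0.png

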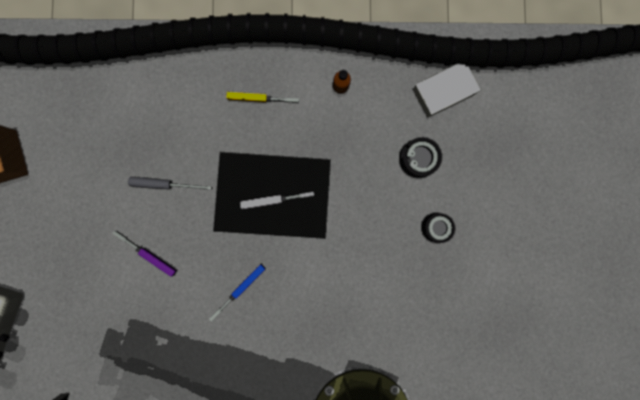

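View pics/scene0.png

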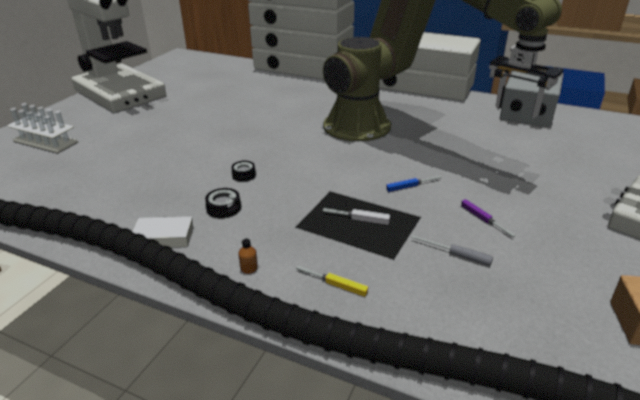

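The white bar-handled pick lies on the mat at top (262,202), tip at (314,194). Others: yellow (247,97), purple (157,262) and blue (248,281) are excluded by colour. The grey one (150,183) is the round-handled screwdriver, off the mat. The larger cell is at (421,157), the smaller at (438,228). I'll confirm in one crop and measure.

Run:
```python
from h import *
c=np.load("top0.npz");s=np.load("scene0.npz");I=c["image"];P=pts(c);g=I.astype(int).sum(2)
z=P[...,2]
# pick
m=((z>0.008)|(g>210));m[:156]=0;m[236:]=0;m[:,:224]=0;m[:,322:]=0
v,u=np.nonzero(m);print("pick px",len(u),u.min(),u.max(),z[m].min(),z[m].max())
h=m&(z>0.017);vv,uu=np.nonzero(h);r=cv2.minAreaRect(np.c_[P[h][:,0],P[h][:,1]].astype(np.float32)*1000);print("handle",r,np.median(z[h]))
r=cv2.minAreaRect(np.c_[P[m][:,0],P[m][:,1]].astype(np.float32)*1000);print("all",r)
Q=P[m];far=Q[np.argsort(Q[:,1])];print("tip",far[:5].round(4).tolist(),"tail",far[-5:].round(4).tolist())
# mat
d=(g<75)&(z<.03)&(z>-.01);d[:145]=0;d[245:]=0;d[:,:205]=0;d[:,340:]=0
d|=m
print("mat",cv2.minAreaRect(np.c_[P[d][:,0],P[d][:,1]].astype(np.float32)*1000))
# cell
e=np.zeros_like(m);e[130:185,392:450]=1;b=e&(z>.03)
r=cv2.minEnclosingCircle(np.c_[P[b][:,0],P[b][:,1]].astype(np.float32)*1000);print("cell",r,z[b].max())
A=cv2.resize(I[130:185,390:450],None,fx=9,fy=9,interpolation=2)[:,:,::-1]
B=cv2.resize(s["image"][180:225,195:250],None,fx=9,fy=9,interpolation=2)[:,:,::-1]
C=np.zeros((500,1040,3),np.uint8);C[:495,:540]=A;C[:405,540:540+495]=B
cv2.imwrite("pics/crop.png",cv2.resize(C,(790,380)))
k=P[136:182,398:446,2]*1000
print("z map");[print(" ".join("%2d"%x for x in row[::2])) for row in k[::2]]
```

```text
pick px 654 224 321 -0.0033622616481851766 0.9415512618888074
handle ((523.2030639648438, 205.64462280273438), (169.81126403808594, 59.979248046875), 89.51902770996094) 0.02465827595375572
all ((545.8812255859375, 215.60195922851562), (240.13351440429688, 198.96185302734375), 89.79559326171875)
tip [[0.6449, 0.0952, -0.0014], [0.6421, 0.0952, 0.0002], [0.6449, 0.0977, -0.0016], [0.6423, 0.0977, -0.0012], [0.6422, 0.1003, -0.0006]] tail [[0.4492, 0.3342, -0.003], [0.447, 0.3356, 0.0016], [0.4544, 0.3356, 0.0018], [0.4494, 0.3359, 0.0004], [0.4518, 0.336, 0.0001]]
mat ((546.0406494140625, 218.5240478515625), (278.3869323730469, 204.4335479736328), 88.43565368652344)
cell ((578.24609375, -35.855228424072266), 178.7560577392578) 0.9415512618888074
z map
 1  0 -1  1  0  0  1  0  0  1  0  2 -2  0  0  0 -2  0  3  1  0  5  1 -1
-1  1  2  1 941  1  4  3 40 42 40 39 40 39 42 39  0  0  0  0  1  2 -2  0
 0  0 -1 -2  0  2 20 941 40 42 38 40 37 41 39 40 40 40  0  0  0  0  1 -1
-1  0  0  1  0 21 42 43 39 37 39 38 39 37 38 36 39 39 37 -1  1  1  0  0
 0  0 -1  0 25 40 39 38 40 38 38 36 38 38 40 37 35
[... 618 characters left out ...]
 36 37 37 19 20 20 19 22 21 18 39 37 34 41 41  0  0
 0  8 21 33 39 37 38 37 39 37 21 18 18 20 21 22 34 40 36 40 40 40  2 -1
 2  1 12 26 40 39 39 35 38 38 21 22 21 24 20 39 39 38 38 40 37 -1  0  3
-1  0  9 21 33 39 38 38 38 39 33 39 39 35 40 34 37 38 40 41 40  0  1  1
 1 -1 -1 11 20 35 38 40 39 37 39 38 35 39 39 35 42 41 43 40  0 -2  1  1
-1 -1 -2  0 12 20 31 37 40 40 40 40 40 39 41 40 39 38 44  2  1 -2 -3  2
-2  3 -2  2  1  9 18 25 35 39 38 40 38 37 41 43 43  0  0 -1  0  1  4  0
 1  0  0  0  0  1 941 10 20 19 26 27 30 24 22  1  0  4  4  0  0  0  2  2
 0  0  0  0  1  0  0  0 -2  0  2 -1  2  0  0 -1  2  0  0 -1  1  0  0 -4
 1  1  0  3  0  0  2  0  1 -2 -1  0 -1  0  0  1 -1  1  1  1  1  0  0  0
```

View pics/crop.png

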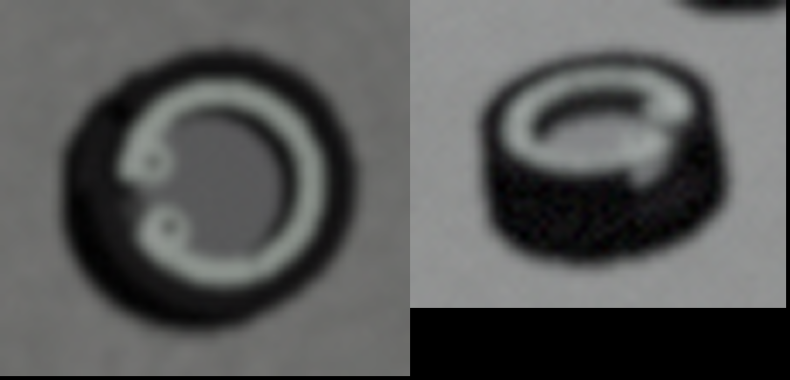

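Run:
```python
from h import *
from scipy.optimize import least_squares
c=np.load("top0.npz");I=c["image"];P=pts(c);g=I.astype(int).sum(2);z=P[...,2]
w=np.zeros(z.shape,bool);w[185:215,235:320]=1
h=w&(z>.018)&(z<.032)&(g>250);n,L,st,_=cv2.connectedComponentsWithStats(h.astype(np.uint8));h=L==1+st[1:,4].argmax()
r=cv2.minAreaRect((P[h][:,:2]*1000).astype(np.float32));print("handle",r,z[h].mean(),P[h].mean(0),g[h].mean())
b=w&(g>200)&(z>.0)&(z<.035);
n,L,st,_=cv2.connectedComponentsWithStats(b.astype(np.uint8));b=L==1+st[1:,4].argmax()
v,u=np.nonzero(b);t=u>u.max()-18;print("blade",P[v[t],u[t]][:, :2].mean(0),"u range",u.min(),u.max())
def ray(u,v,zp):
    K=c["mtx"];R=cv2.Rodrigues(c["rvec"].astype(float))[0];tt=c["tvec"].ravel()
    d=R.T@np.linalg.solve(K,[u,v,1]);o=-R.T@tt;return o+d*(zp-o[2])/d[2]
i=u.argmax();print("tip",ray(u.max(),v[u==u.max()].mean(),.016),"tail",ray(u.min(),v[u==u.min()].mean(),.02))
# cell
e=np.zeros(z.shape,bool);e[130:185,392:450]=1;m=e&(z>.034)&(z<.046)
cn=max(cv2.findContours(m.astype(np.uint8),0,1)[0],key=len)[:,0];Q=np.array([ray(a,bb,.04)[:2] for a,bb in cn])
f=lambda p:np.hypot(*(Q-p[:2]).T)-p[2]
s=least_squares(f,[Q[:,0].mean(),Q[:,1].mean(),.048],loss="soft_l1",f_scale=.001);ctr=s.x[:2];print("rim",s.x)
rg=e&(g>330)&(z>.03)&(z<.046)
D=P[rg][:,:2];s2=least_squares(lambda p:np.clip(abs(np.hypot(*(D-p[:2]).T)-.0325),0,.008),[*ctr]);print("ringctr",s2.x,rg.sum())
for nm,a,bb in(("earA",412.2,153.4),("earB",414.7,163.2)):
    q=ray(a,bb,.038)[:2]-ctr;print(nm,q,np.hypot(*q),np.degrees(np.arctan2(q[1],q[0])))
nt=e&(z>.014)&(z<.026);q=P[nt][:,:2]-ctr;rr=np.hypot(*q.T);an=np.degrees(np.arctan2(q[:,1],q[:,0]));k=(rr>.036)&(rr<.045)
print(np.sort(an[k]).round(),np.median(an[k]))
# mat corners
d=(g<75)&(z<.01)&(z>-.006);n,L,st,ce=cv2.connectedComponentsWithStats(d.astype(np.uint8))
j=L[170,240];r=cv2.minAreaRect((P[L==j][:,:2]*1000).astype(np.float32));print("mat",r,cv2.boxPoints(r).tolist())
```

```text
handle ((529.1139526367188, 242.6977996826172), (17.779510498046875, 98.75578308105469), 8.99974536895752) 0.024885393052020713 [0.52893563 0.24259071 0.02488539] 419.6666666666667
blade [0.53348211 0.21505036] u range 240 281
tip [0.53534609 0.19421478 0.016     ] tail [0.52178906 0.29363323 0.02      ]
rim [ 0.63839224 -0.15545539  0.04220025]
ringctr [ 0.63913425 -0.15135209] 248
earA [0.0070043  0.02933596] 0.030160545849799516 76.5713749426845
earB [-0.01703914  0.02363082] 0.029133284666415106 125.79370696941115
[54. 55. 58. 59. 60. 61. 62. 64. 65. 67. 68. 70. 72. 73. 74. 75. 76. 76.
 78. 79. 81. 82. 84. 85. 85. 85. 85.] 72.54489307688881
mat ((546.585693359375, 218.05819702148438), (273.16387939453125, 193.62425231933594), 86.1121826171875) [[440.7356872558594, 88.354736328125], [633.9143676757812, 75.22640991210938], [652.4356689453125, 347.76165771484375], [459.25701904296875, 360.8899841308594]]
```

Request:
apply_moves(
  plan=[-25, -10, 0, 0, -37, -15, 0, 0, -37, -15, 0, 0, -37, -15, 0, 0, -37, -15, 0, 0, -37, -15, 0, 0, -37, -15, 0, 0, -37, -15, 0, 0, -37, -15, 0, 0, -37, -15, 0, 0, -37, -15, 0, 0, -37, -15, 0, 0, 0, 0, 10, 0.143, 0, 0, 10, 0.143, 0, 0, 10, 0.143, 0, 0, 10, 0.143, 0, 0, 10, 0.143, 0, 0, 10, 0.143, 0, 0, 10, 0.143, 0, 0, 10, 0.143],
  hand=0.2,
)

```text
time_s: 2.1
ee_pos: [0.5152, 0.2483, 0.1247]
eef_rot: [-3.141, 0.0, 1.726]
force: [0.3, 0.1, -0.3]
grip_width: 0.0568
grip_force: 0.0
```

Run:
```python
from h import *
from scipy.optimize import least_squares
c=np.load("top0.npz");I=c["image"];P=pts(c);g=I.astype(int).sum(2);z=P[...,2]
e=np.zeros(z.shape,bool);e[130:185,392:450]=1
k=e&(z>.035)&(z<.046)
H=cv2.convexHull((P[k][:,:2]*1000).astype(np.float32))[:,0]
s=least_squares(lambda p:np.hypot(*(H-p[:2]).T)-p[2],[639,-152,48],loss="soft_l1");print("rim",s.x,np.abs(s.fun).max(),len(H))
rg=(e&(g>300)&(z>.03)&(z<.046));Q=P[rg][:,:2]*1000
s2=least_squares(lambda p:np.maximum(abs(np.hypot(*(Q-p[:2]).T)-33)-3.5,0),[639,-152],loss="soft_l1");print("ring",s2.x)
H=cv2.convexHull(Q.astype(np.float32))[:,0];s3=least_squares(lambda p:np.hypot(*(H-p[:2]).T)-p[2],[639,-152,36],loss="soft_l1");print("ringhull",s3.x)
for ctr in(s.x[:2],s2.x):
  nt=e&(z>.014)&(z<.026);q=P[nt][:,:2]*1000-ctr;r=np.hypot(*q.T);a=np.degrees(np.arctan2(q[:,1],q[:,0]));m=(r>38)&(r<45)
  print(np.sort(a[m]).round())
  w=np.hypot(*(Q-ctr).T);b=np.degrees(np.arctan2(*(Q-ctr).T[::-1]));i=w<27;print("ears",np.sort(b[i]).round(),)
```

```text
rim [ 638.86198951 -150.43152809   47.90393894] 1.325130505260276 35
ring [ 639.25242579 -152.38411484]
ringhull [ 638.68763491 -149.84882249   35.83640267]
[51. 52. 54. 55. 55. 56. 57. 58. 59. 62. 63. 63. 63. 66. 66. 68. 69. 69.
 71. 72. 72. 75. 76. 76. 78. 78. 79. 79. 82. 82. 85. 86. 89.]
ears [ 57.  59.  61.  64.  65.  68.  69.  73.  74.  76.  77.  79.  82.  83.
  84.  84.  91. 113. 116. 118. 119. 121. 123. 124. 126. 128. 129. 133.
 134. 139. 142. 142. 145. 146.]
[54. 54. 55. 57. 58. 59. 60. 63. 64. 64. 65. 68. 70. 70. 72. 72. 73. 75.
 76. 77. 79. 79. 82. 83. 83. 86. 86. 87.]
ears [-111.  -81.  -69.  -57.  -50.  -42.  -34.   62.   63.   66.   67.   72.
   75.   78.   79.   84.   84.   85.  112.  114.  117.  119.  122.  124.
  126.  127.  131.  131.  136.  139.  139.  143.]
```

Request:
apply_moves(
  plan=[-3, 5, 12, 0.002, -5, 8, 12, 0, 0, 0, 15, 0, 0, 0, 15, 0, 0, 0, 15, 0, 0, 0, 15, 0, 0, 0, 14, 0, 0, 0, 10, 0, 0, 0, 6, 0, 0, 0, 4, 0, 0, 0, 0, 0],
)

```text
time_s: 3.2
ee_pos: [0.5294, 0.2425, 0.0072]
eef_rot: [-3.141, 0.0, 1.73]
force: [-0.1, 0.7, 1.2]
grip_width: 0.0564
grip_force: 0.0
```

Request:
apply_moves(
  plan=[0, 0, 0, 0, 0, 0, 0, 0, 0, 0, 0, 0, 0, 0, 0, 0, 0, 0, 0, 0, 0, 0, 0, 0, 0, 0, 0, 0, 0, 0, 0, 0],
  hand=-1,
  squeeze=30,
)

```text
time_s: 4.0
ee_pos: [0.5295, 0.2426, 0.0076]
eef_rot: [3.141, -0.0, 1.73]
force: [-0.1, 0.0, 1.5]
grip_width: 0.0177
grip_force: 30.0
```

Request:
apply_moves(
  plan=[0, 0, -10, 0, 0, 0, -20, 0, 0, 0, -20, 0, 0, 0, -20, 0, 0, 0, -5, 0.1, 0, 0, 0, 0.13, 0, 0, 0, 0.13, 0, 0, 0, 0.13, -7, 11, 0, 0, -14, 25, 0, 0, -14, 25, 0, 0, -14, 25, 0, 0, -14, 25, 0, 0, -14, 25, 0, 0, -14, 25, 0, 0, -14, 25, 0, 0, -14, 25, 0, 0, -12, 20, 0, 0],
)

```text
time_s: 5.8
ee_pos: [0.7063, 0.0412, 0.0826]
eef_rot: [3.141, 0.0, 1.244]
force: [-0.0, -1.2, -1.3]
grip_width: 0.0179
grip_force: 30.0
```

Request:
apply_moves(
  plan=[0, 0, 10, 0, 0, 0, 15, 0, 0, 0, 15, 0, 0, 0, 15, 0, 0, 0, 5, 0, 0, 0, 0, 0, 0, 0, 0, 0],
)

```text
time_s: 6.5
ee_pos: [0.7056, 0.0438, 0.023]
eef_rot: [3.141, -0.0, 1.24]
force: [0.6, 0.4, -0.7]
grip_width: 0.0179
grip_force: 30.0
```

Run:
```python
from h import *
I=[]
for n,(r,q,x,y) in {"top":(115,190,360,450),"scene":(165,240,170,260)}.items():
    c=camera(n);np.savez("%s1.npz"%n,**c)
    I.append(cv2.resize(c["image"][r:r+75,x:x+90,::-1],(394,328),interpolation=2))
cv2.imwrite("pics/b.png",np.hstack(I));print(monitor.get_obs()["ee_pos"],monitor.get_obs()["eef_rot"])
```

```text
[0.70574241 0.04364923 0.0233476 ] [ 3.14031954e+00 -4.45951339e-04  1.24000579e+00]
```

View pics/b.png

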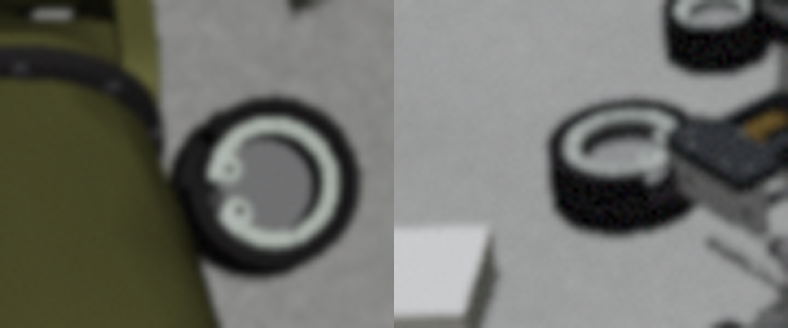

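The top view is blocked by the arm. In the scene view the pick's end appears near (242,220), with the notch ear near (228,205). I'll compare with projections.

Run:
```python
from h import *
c=np.load("scene1.npz");a=1.2400;u=np.array([np.cos(a),np.sin(a),0])
H=np.array([.70574,.04365,.0233+.0064]);ctr=np.array([.6389,-.1503,0]);n=np.array([np.cos(np.radians(71)),np.sin(np.radians(71)),0])
pj=lambda X:cv2.projectPoints(np.array(X,float).reshape(-1,1,3),c["rvec"],c["tvec"],c["mtx"],None)[0][:,0]
L=np.array([H-130*u/1e3,H-95*u/1e3,H-50*u/1e3]);print(L.round(4).tolist(),pj(L))
E=np.array([ctr+.03*n+[0,0,.038],ctr+.048*n+[0,0,.02]]);print(pj(E))
im=cv2.resize(c["image"][175:245,195:290,::-1],(760,560),interpolation=2)
for p,col in list(zip(pj(L),[(0,0,255)]*3))+list(zip(pj(E),[(0,255,0)]*2)):
    cv2.circle(im,tuple(int(x) for x in (p-[195,175])*8+4),3,col,-1)
th=np.linspace(0,2*np.pi,40);w=np.c_[ctr[0]+.048*np.cos(th),ctr[1]+.048*np.sin(th),0*th+.04]
for p in pj(w):cv2.circle(im,tuple(int(x) for x in (p-[195,175])*8+4),1,(255,255,0),-1)
cv2.imwrite("pics/c.png",im)
```

```text
[[0.6635, -0.0793, 0.0297], [0.6749, -0.0462, 0.0297], [0.6895, -0.0036, 0.0297]] [[239.72028329 209.16273827]
 [248.09390625 214.35221539]
 [259.24309639 221.2618252 ]]
[[229.01648844 200.1467021 ]
 [233.81569261 208.15134865]]
```

View pics/c.png

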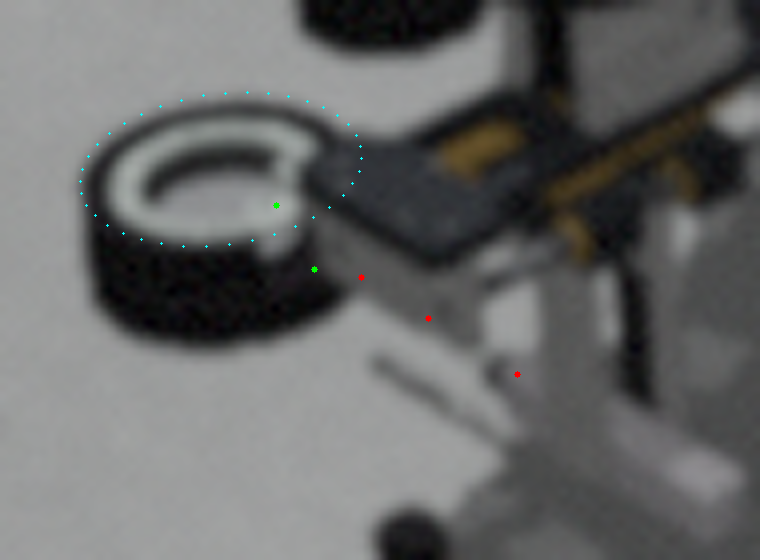

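Run:
```python
from h import *
c=np.load("scene0.npz");P=pts(c)*1000;ctr=np.array([638.9,-150.3])
for nm in("scene0","scene1"):
  c=np.load(nm+".npz");P=pts(c)*1000
  q=P[...,:2]-ctr;r=np.hypot(q[...,0],q[...,1]);a=np.degrees(np.arctan2(q[...,1],q[...,0]));z=P[...,2]
  print(nm,"px: r/ang/z/grey")
  for v in range(199,211):print(v," ".join("%3d/%3d/%2d/%3d"%(r[v,u],a[v,u],z[v,u],c["image"][v,u].mean()) for u in range(224,240,1)) if nm=="scene0" else "")
```

```text
scene0 px: r/ang/z/grey
199  18/-153/15/133  16/-164/17/136  16/-176/17/141  16/170/18/139  20/173/16/138  21/165/16/142  22/155/18/141  24/150/18/127  28/ 99/32/102  29/107/30/ 78  34/ 97/34/ 57  39/ 95/36/ 35  40/100/34/ 23  44/ 97/36/ 23  48/ 95/38/ 18  48/101/35/ 50
200  10/-159/17/135   8/173/19/139  11/168/18/147  20/ 71/33/147  26/ 69/37/145  23/ 82/32/154  31/ 75/37/154  31/ 81/36/143  29/ 92/31/116  33/ 92/33/ 80  35/ 95/32/ 46  41/ 89/36/ 26  45/ 87/38/ 20  45/ 93/35/ 19  50/ 91/37/ 18  48/101/31/ 37
201   7/-162/16/136   8/177/16/143  24/ 56/35/150  26/ 61/35/154  28/ 66/35/154  27/ 73/33/157  34/ 70/37/153  29/ 84/31/139  32/ 85/31/110  39/ 80/35/ 72  39/ 86/33/ 41  41/ 88/33/ 21  46/ 86/36/ 10  49/ 86/36/  5  47/ 96/31/  9  49/ 98/29/ 28
202   6/-165/13/142   6/ 89/19/144  24/ 55/32/150  30/ 57/35/152  29/ 64/33/153  30/ 68/32/147  35/ 69/34/139  36/ 73/33/122  40/ 73/35/ 92  33/ 89/27/ 57  33/100/23/ 31  44/ 83/33/ 14  45/ 86/31/  6  45/ 91/29/ 14  47/ 94/29/ 14  47/101/24/ 20
203  37/ 41/38/135  33/ 45/35/131  30/ 51/33/131  36/ 53/36/135  36/ 58/35/135  39/ 60/35/128 
[... 1240 characters left out ...]
67/17/ 26  37/ 72/14/ 23  40/ 74/15/ 27  41/ 78/14/ 21  46/ 77/17/ 26  51/ 76/19/ 21  50/ 81/16/ 19  52/ 84/15/  7  51/ 88/12/ 21
209  50/ 37/28/  8  45/ 41/24/  9  51/ 43/28/ 11  53/ 46/28/ 14  39/ 53/18/ 20  42/ 55/19/ 19  41/ 60/17/ 27  37/ 67/13/ 23  43/ 66/16/ 27  47/ 68/17/ 27  50/ 69/18/ 27  52/ 71/18/ 13  53/ 74/17/  8  50/ 80/13/ 13  50/ 85/11/  7  51/ 88/ 9/ 25
210  54/ 37/27/ 16  47/ 40/23/ 12  48/ 43/23/ 13  49/ 46/22/ 15  41/ 52/16/ 25  42/ 55/15/ 29  47/ 56/19/ 26  45/ 61/16/ 25  48/ 62/17/ 20  48/ 66/15/ 18  53/ 67/18/ 20  51/ 72/14/ 12  48/ 77/11/  2  51/ 79/11/ 11  52/ 82/10/ 24  51/ 88/ 6/ 51
scene1 px: r/ang/z/grey
199 
200 
201 
202 
203 
204 
205 
206 
207 
208 
209 
210
```

Request:
apply_moves(
  plan=[0, 0, 2.5, 0, -6, 0, 0, 0, -8, 0, 0, 0, -8, 0, 0, 0, -7, 0, 0, 0, -5, 0, 0, 0, 0, 0, 0, 0, 0, 0, 0, 0],
)

```text
time_s: 7.4
ee_pos: [0.6943, 0.0114, 0.02]
eef_rot: [3.141, -0.0, 1.24]
force: [0.1, -0.3, -1.2]
grip_width: 0.0178
grip_force: 30.0
```

Request:
apply_moves(
  plan=[-5, 0, 0, 0, -5, 0, 0, 0, -5, 0, 0, 0, 0, 0, 0, 0, 0, 0, 0, 0],
)

```text
time_s: 7.9
ee_pos: [0.6894, -0.0029, 0.02]
eef_rot: [3.141, -0.0, 1.239]
force: [0.2, -0.1, -1.3]
grip_width: 0.0175
grip_force: 30.0
```

Request:
apply_moves(
  plan=[-5, 0, 0, 0, 0, 0, 0, 0, 0, 0, -4, 0, 0, 0, -4, 0, 0, 0, -4, 0, 0, 0, -4, 0, 0, 0, 0, 0],
  squeeze=60,
)

```text
time_s: 8.6
ee_pos: [0.6881, -0.0075, 0.0367]
eef_rot: [3.141, -0.0, 1.24]
force: [-0.0, 0.5, -1.8]
grip_width: 0.0181
grip_force: 60.0
```

Request:
apply_moves(
  plan=[0, 0, -4, 0, 0, 0, -4, 0, 0, 0, -4, 0, 0, 0, -4, 0, 0, 0, -4, 0, 0, 0, 0, 0, 0, 0, 0, 0],
)

```text
time_s: 9.3
ee_pos: [0.6879, -0.0075, 0.0561]
eef_rot: [3.141, -0.0, 1.24]
force: [-0.3, -0.6, -1.0]
grip_width: 0.0173
grip_force: 60.0
```

Run:
```python
from h import *
I=[]
for n,(r,q,x,y) in {"top":(115,190,360,450),"scene":(165,240,190,280)}.items():
    c=camera(n);np.savez("%s2.npz"%n,**c)
    I.append(cv2.resize(c["image"][r:r+75,x:x+90,::-1],(394,328),interpolation=2))
cv2.imwrite("pics/d.png",np.hstack(I))
c=np.load("top2.npz");P=pts(c)*1000;q=P[...,:2]-[638.9,-150.3];g=c["image"].astype(int).sum(2)
m=(np.hypot(q[...,0],q[...,1])<40)&(g>300)&(P[...,2]>31)&(P[...,2]<90)
A=P[m];t=(A[:,:2]-[638.9,-150.3])@[.3256,.9455];print(np.polyfit(t,A[:,2],1))
```

```text
[ 0.52674558 58.03446569]
```

View pics/d.png

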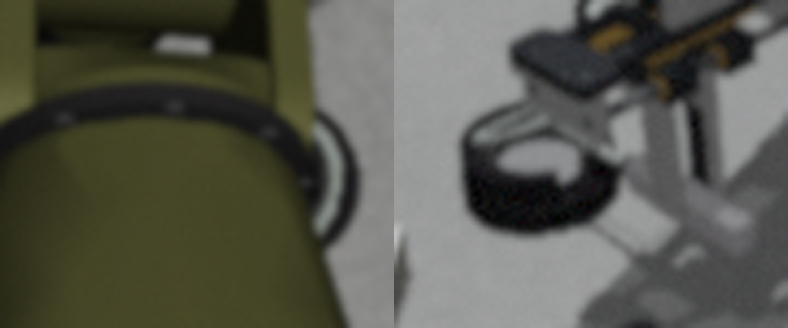

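The ring now slopes about 0.49 rad, with the ears up and resting on the pick (scene crop, around (545,120)). Now I'll lower slightly and draw the pick out.

Request:
apply_moves(
  plan=[0, 0, 2, 0, 0, 0, 2, 0, 5, 0, 0, 0, 10, 0, 0, 0, 14, 0, 0, 0, 14, 0, 0, 0, 14, 0, 0, 0, 14, 0, 0, 0, 5, 0, 0, 0, 0, 0, -15, 0, 0, 0, -15, 0, 0, 0, 0, 0],
)

```text
time_s: 10.6
ee_pos: [0.7139, 0.0638, 0.0859]
eef_rot: [3.137, -0.002, 1.239]
force: [-0.6, -0.2, 0.1]
grip_width: 0.0178
grip_force: 60.0
```

Run:
```python
from h import *
c=camera("scene");o=monitor.get_obs();print(o["ee_pos"],o["eef_rot"],o["force"])
P=pts(c)*1000;q=P[...,:2]-[638.9,-150.3];g=c["image"].astype(int).sum(2);t=q@np.array([.3256,.9455])
m=(np.hypot(q[...,0],q[...,1])<37)&(g>300)&(P[...,2]>34+.25*(t+37))&(P[...,2]<90)
A=P[m];print(m.sum(),np.polyfit(t[m],A[:,2],1))
H=o["ee_pos"];d=np.array([529-1000*H[0],242.6-1000*H[1]]);a=1.730
print("shift in tool axes at yaw 1.73",d@[np.cos(a),np.sin(a)],d@[np.sin(a),-np.cos(a)])
```

```text
[0.7132815  0.06378984 0.08430798] [ 3.13840417e+00 -1.20471756e-03  1.23915025e+00] [-0.34817272 -0.06776238 -1.19638559]
70 [ 0.51309219 53.62184262]
shift in tool axes at yaw 1.73 205.76341523243417 -153.60391691849728
```

Request:
apply_moves(
  plan=[0, 0, 0, -0.1, 0, 0, 0, -0.13, 0, 0, 0, -0.13, 0, 0, 0, -0.13, 12, -9, 0, 0, 22, -16, 0, 0, 22, -16, 0, 0, 22, -16, 0, 0, 22, -17, 0, 0, 22, -17, 0, 0, 22, -17, 0, 0, 22, -17, 0, 0, 22, -16, 0, 0, 18, -13, 0, 0, 0, 0, 0, 0],
)

```text
time_s: 12.15
ee_pos: [0.5263, 0.2445, 0.082]
eef_rot: [-3.141, -0.0, 1.732]
force: [-0.2, -0.7, 0.5]
grip_width: 0.0174
grip_force: 60.0
```

Request:
apply_moves(
  plan=[0, 0, 10, 0, 0, 0, 15, 0, 0, 0, 15, 0, 0, 0, 15, 0, 0, 0, 10, 0, 0, 0, 6, 0, 0, 0, 3, 0, 0, 0, 0, 0, 0, 0, 0, 0],
)

```text
time_s: 13.05
ee_pos: [0.5281, 0.2435, 0.0083]
eef_rot: [3.141, -0.0, 1.73]
force: [0.7, 0.2, -0.9]
grip_width: 0.0173
grip_force: 60.0
```

Request:
apply_moves(
  plan=[0, 0, 0.5, 0, 0, 0, 0, 0, 0, 0, 0, 0, 0, 0, 0, 0, 0, 0, 0, 0, 0, 0, 0, 0],
  hand=0.2,
)

```text
time_s: 13.65
ee_pos: [0.5278, 0.2434, 0.0075]
eef_rot: [3.142, -0.0, 1.73]
force: [0.0, -0.1, 0.2]
grip_width: 0.0559
grip_force: 0.0
```

Request:
apply_moves(
  plan=[0, 0, -5, 0, 0, 0, -15, 0, 0, 0, -20, 0, 0, 0, -20, 0, 0, 0, -20, 0, 0, 0, -20, 0, 25, -20, 0, 0, 40, -35, 0, 0, 40, -35, 0, 0, 40, -35, 0, 0, 40, -35, 0, 0, 15, -15, 0, 0, 0, 0, 0, 0, 0, 0, 0, 0, 0, 0, 0, 0, 0, 0, 0, 0],
)

```text
time_s: 15.25
ee_pos: [0.334, 0.4045, 0.1076]
eef_rot: [3.141, -0.0, 1.728]
force: [-0.4, 0.7, 0.1]
grip_width: 0.0561
grip_force: 0.0
```

Run:
```python
from h import *
I=[]
for n,(r,x) in {"top":(110,210),"scene":(150,190)}.items():
    c=camera(n);np.savez("%s3.npz"%n,**c)
    I.append(cv2.resize(c["image"][r:r+120,x:x+235,::-1],(780,295),interpolation=2))
cv2.imwrite("pics/e.png",np.vstack(I))
c=np.load("scene3.npz")
P=pts(c)*1000;q=P[...,:2]-[638.9,-150.3];g=c["image"].astype(int).sum(2);t=q@np.array([.3256,.9455])
m=(np.hypot(q[...,0],q[...,1])<37)&(g>300)&(P[...,2]>34+.25*(t+37))&(P[...,2]<90)
print(m.sum(),np.polyfit(t[m],P[m][:,2],1))
```

```text
51 [ 0.52289255 53.82142567]
```

View pics/e.png

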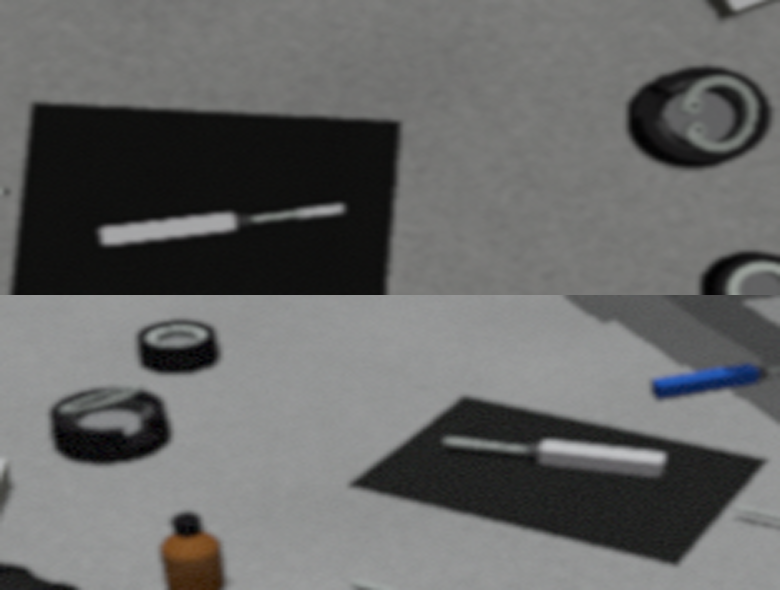

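The pick lies flat on the mat (upper panel, (170,228)). The ring stands raised at about 0.48 rad (lower panel, (100,400)), and the robot is clear.

```bash
python3 -c "
from station import ctrl
print(ctrl.hand_in())"
```

```text
the job is handed in; nothing more can be done
None
```

The job is handed in, and no verdict came back: the pick lifted the ring to about 0.48 rad, which puts its end roughly 25 mm above the rim. The ring stayed up after the pick was drawn out, and the pick lies flat on the mat with the robot clear, at about 15 s of the 45 s limit.

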